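Lower a beaker lift by its ratchet pawl

TASK

Lower the beaker on the ratchet lift: press the black screw head on the red pawl's tail to lift the pawl clear of the toothed wheel and hold it there, without forcing it hard against its stop, while the drum turns back and the plate sinks, then let the pawl drop back so that it catches the wheel and the plate hangs still with its red pointer level with the green tab. Do not touch the plate or the beaker, keep the beaker upright, and leave the other things around it where they are.

Things in the scene. Friction and masses are not known exactly. Their poses are not given: they have to be found in the camera images.
- stand: fixed beaker lift: grey base 120 x 390 x 14 mm with frame, 308 mm tall. Origin on the worktop under the wheel's axle; z up; +y (left at yaw 0) points to the plate, -y to the pawl's tail, -x to the robot.
- drum: brass drum behind a dark ratchet wheel that faces the robot: 90 mm over the tips, 12 teeth 9 mm deep, axle along the stand's x, 150 mm above the worktop; origin on the axle. A pinion and rack hang the plate on it, 12 mm of plate travel a tooth. The plate's weight always pulls it round to lower; a damper keeps the sinking to about 8 mm/s (7 to 9) while the pawl is clear.
- pawl: red lever; origin on its pivot, at stand (-22, -60, 188) mm. Nose at y +63 mm hooks between teeth from above, held down by a spring; tail to y -90 mm. Pressing the tail end down raises the nose: clear of the teeth at 11 mm, hard stop at 14.4 mm. Starts to move at 3 to 5 N, takes 5 to 8 N down and up to 7 N of sideways drag near the stop; over 18 N is forcing it.
- pawl_tail (a point): top of the round boss (18 mm wide) at the tail's end, 90 mm from the pivot, z 197 mm with the pawl down. Out of it stands an adjusting screw with flat black head, 22 mm wide, 8 mm thick: press there. Its setting differs each time and is not measured: the top of the head is 9 to 21 mm above this point, to be found by touch; pressing does not shift it in the boss.
- plate: aluminium plate 105 x 106 mm with 6 mm rim, on a blue sleeve; origin: centre of its upper face. Starts at z 200 mm; bottom stop at 100 mm. After the pawl is let go (it snaps down at once, onto the back of a tooth or into a gap) the plate sinks on until the next tooth is caught, up to 12 mm.
- pointer (a point): end of the red pointer tongue (4 mm thick) on the plate's far left (+y) edge, beside the green tab; moves with the plate.
- mark (a point): centre of the green tab (24 mm tall, 20 mm wide) on the thin post at the stand's left end; its height is set anew each time, 35 to 75 mm below the pointer's start. The pointer is level with the tab when it lies within the tab's height, at most 12 mm above or below this point.
- beaker: clear glass beaker, 74 mm wide, 90 mm tall, standing loose on the plate; origin: centre of its underside, z up.
- reagent: brown dropper bottle with red collar, 38 x 37 x 118 mm, on the worktop beyond the pawl's tail; origin: centre of its underside.
- vial: small clear vial with white cap, 23 x 23 x 54 mm, on the worktop in front of the stand; origin: centre of its underside.
- dish: clear petri dish, 89 mm wide, 16 mm high, on the worktop in front of the stand; origin: centre of its underside.

How it is judged (in metres and radians):
On the way:
1. the pawl has been lifted by the robot and the plate has sunk more than 20 mm (distance of pointer from where it was at the start of the episode above 0.02 m), for 0.2 s.
At the end, for the whole second after the job is handed in: the plate hangs still (slower than 2 mm/s) on the caught pawl with its pointer no more than 12 mm above or below the centre of the green tab, and the beaker stands upright (within 0.1 rad) on the plate, within 30 mm of its centre (z of pointer in the frame of mark between -0.012 and 0.012 m and linear speed of plate below 0.002 m/s and distance between beaker and plate below 0.03 m and angle between beaker's own z axis and vertical below 0.1 rad); the robot touches nothing.
It fails at once if the pawl or its screw is forced: more than 18 N from the robot (contact force between any of the fingers, the arm and pawl above 18 N).
It fails at once if the robot touches the plate or the beaker (contact force between any of the fingers, the arm and plate above 1 N or contact force between any of the fingers, the arm and beaker above 1 N).
It fails at once if the beaker tips by more than 0.35 rad (angle between beaker's own z axis and vertical above 0.35 rad).
It fails at once if a bystander (dropper bottle, vial, petri dish) is moved by more than 30 mm (distance of any of reagent, vial, dish from where it was at the start of the episode above 0.03 m).
It also fails if it takes over 56 s, if anything falls off the work surface, if the arm or the gripper's body presses on something with over 40 N, if the wrist force passes 120 N, or if a joint passes its speed limit or range.

ROBOT

A 6-joint arm with a two-finger parallel gripper is mounted at the origin on a cart in front of the work surface, level with it; the furniture and walls round the work are solid. World frame = base frame: x ahead of the robot, y to its left, z up, the work surface at z = 0. Lengths are in mm, angles in degrees, forces in N, time in s.
With the tool pointing down it reaches from about 350 to 850 mm from the base axis. Payload 8.1 kg.
Tool frame: the origin (TCP) lies at the very end of the fingers, on their centre line; the grasp point (between the pads) lies 19 mm behind it; z points along the fingers, y is the line along which they close (so a half turn about z gives the same grasp; the last joint's range is limited). The gripper opens to 85 mm and grips with 20 to 120 N. Pads are 22 mm wide; open, the fingers measure 114 mm over their backs; the gripper's body (76 mm by 85 mm) begins 54 mm behind the grasp point. The pads swing forward as they close: fully open they stand 13 mm farther back than shut.
Start: joints at [58.648, 7.471, 85.268, -0, 87.261, -4.893], TCP at [267.316, 537.166, 231.292] pointing down, gripper open.
Joint ranges: [-169.43, 169.43], [-51.17, 129.36], [1.28, 143.12], [-76.62, 256.62], [0, 156.53], [-152.29, 152.29]. Speed limits (degrees/s): [136.94, 136.94, 159.86, 180, 180, 180].

INTERFACE

Orientations are given as [roll, pitch, yaw] about the fixed x, y, z axes, in that order (R = Rz(yaw) Ry(pitch) Rx(roll)).
In Python, from bench import sense, eyes, job, models gives the robot as it stands. The module is installed in compiled form; this text tells all that it offers.
- The arm moves only by the tool apply_moves, never from a script. Its argument "rows" is a list of rows, each a list of 6 numbers: the shift along the tool's x, y, z in mm, then the turn, a rotation vector about the tool's x, y, z in rad. In form: [[dx, dy, dz, rx, ry, rz], ...]. A call has exactly 5 rows; each row shifts and turns the commanded pose from where the row before left it, along the tool's axes as they then stand; what a row does not reach is not made up. A row lasts 1/8 s, in which the tool goes at most 62.5 mm and 10.7 degrees, less where a joint would pass 70% of its speed; a pose out of reach is approached as far as the arm can. A call is refused whole if a number of a shift passes 62.5 or a number of a turn 0.188, either way. A call with a gripper value outside its range is refused whole. "fingers" is the finger opening in mm, from 0 to 85.4, set as the call begins (left out, the last holds). The fingers move at their own pace and stop on an object; "grip_force" is the grip in N (left out, the last holds). Time passes only in rows, so rows that do not move let the fingers close, or fill a call up. It gives the time, the measured TCP pose, the force, the opening and the grip force at its end, in the units of the state.
- sense(): the state, without advancing time (a new reading comes with each control period).
- eyes.snapshot(name): name is "scene" or "top" or "wrist"; returns (picture, depth): 400x640x3 uint8, red, green, blue; 400x640 float32, mm along the optical axis (not along the pixel's ray), 0 where there is no reading.
- eyes.get_calibration(name): a dict with "intrinsics" (3x3 intrinsics, pixels), "R" (3x3) and "t" (3): a world point X has camera coordinates R X + t; the wrist camera has in their place "mount" (4x4, takes a point from camera to tool coordinates, whose origin is the TCP and whose axes are the flange's). Camera axes: x right, y down, z forward; pixel columns grow to the right and rows downward; lengths in mm; the calibration is good to about 2 mm. A picture is of the moment at which its call begins: read the wrist's pose just before it. get_calibration takes no time and is no camera call.
- job.hand_in(): hands the job in; it is judged then, once.
Trained networks look in the newest picture that a camera, given by its name, has taken for a name from the list of things; names that differ only in an ending like _2 or _b are one class to them, and where a whole thing is asked for, a point or a joint stands for the part that bears it (a point fixed in the world has none). Each returns a list of dicts, best first, with "confidence" (0 to 1); they miss things now and then, are a little off and sometimes report something else, mostly with a low value. They report only what shows in the picture. A call takes as long as a camera call.
- models.boxes_of(name, camera): "xyz" ([x, y, z] in mm, in world coordinates, good to about 4 mm: the middle of the surface that is visible of it).
- models.cut_out(name, camera): "pixels" (400x640 bool, what is visible of it).
- models.place_of(name, camera): "xyz" ([x, y, z] in mm, in world coordinates, good to about 4 mm: a listed point, or the origin of a listed thing).
The state is a dict: "time": time; "joint_pos": joint angles; "qd": joint speeds; "joint_efforts": joint torques, N m; "tool_pos": TCP position; "tcp_rot": TCP orientation; "ft_force": force on the tool from outside, world axes, zero at the start; "wrist_torque": the same for the moment, N m; "finger_gap": finger opening in mm; "grip_force": force on a finger pad.
Only numpy, scipy, OpenCV 4.12 (cv2) and the standard library are available. Lean on these libraries where they do the work, as an engineer would, in place of code of your own. Each camera call takes 0.05 s, during which the arm holds its last target. There are 200 camera calls.

## Working session

There is one attempt and no reset: what is moved stays moved. The work goes in short steps, Python scripts to look and compute and a tool call to move; the robot and the scene stay as the last step left them, time stands still between calls to the robot, and variables do not carry over. Pictures are saved under pics/ and viewed, at most 10 in all, crops included, and the job is handed in when it is done.

Besides the shell and the picture viewer there is one more tool, called after "Call:" as a command line: name --pt "numbers of a row" for each row, then --argument value for the rest. apply_moves: Moves the arm, as the interface text tells. Its arguments: {"type":"object","properties":{"rows":{"type":"array"},"fingers":{"type":"number"},"grip_force":{"type":"number"}},"required":["rows"]}

```bash
mkdir -p pics
python3 - <<'E'
from bench import sense, eyes, models
import cv2
s=sense(); print(s)
for c in ("scene","top"):
    p,d=eyes.snapshot(c); cv2.imwrite(f"pics/{c}0.png",p[:,:,::-1])
    for n in ("stand","pawl","pawl_tail","pointer","mark","plate","beaker","drum","reagent","vial","dish"):
        r=models.place_of(n,c)[:2]
        print(c,n,[(x["xyz"],round(x["confidence"],2)) for x in r])
print(sense()["time"])
E
```

```text
{'time': 0.0, 'joint_pos': array([ 5.86474604e+01,  7.51605382e+00,  8.53298809e+01,  2.73316039e-04,
        8.72626016e+01, -4.89268478e+00]), 'qd': array([-0.0477359 , -0.08059002,  0.03672461, -0.02808117,  0.01608697,
       -0.00522715]), 'joint_efforts': array([ 1.64413694e-03, -5.69396245e+01, -5.00552237e+01, -2.67085170e-04,
        1.47448678e-02, -3.05989192e-05]), 'tool_pos': array([267.02405739, 536.67921859, 230.22882202]), 'tcp_rot': array([-1.79891882e+02, -9.52900929e-03,  1.53540123e+02]), 'ft_force': array([-0.80814258, -0.27558244, -0.14383205]), 'wrist_torque': array([ 0.02186481, -0.03955095,  0.03898492]), 'grip_force': 0.0, 'finger_gap': 85.51761462647217}
scene stand [([483.0, 114.5, -2.1], 0.66), ([436.9, 318.3, 139.6], 0.4)]
scene pawl [([467.3, 52.1, 187.5], 0.65)]
scene pawl_tail [([472.3, -34.8, 197.2], 0.84)]
scene pointer [([441.8, 321.1, 201.8], 0.68)]
scene mark [([441.4, 312.3, 140.9], 0.52)]
scene plate [([475.1, 252.8, 199.6], 0.93)]
scene beaker [([473.6, 250.7, 198.0], 0.56)]
scene drum [([480.5, 116.3, 148.1], 0.65)]
scene reagent [([515.1, -86.6, 1.1], 0.77), ([441.1, 319.4, 201.7], 0.58)]
scene vial [([387.2, 76.4, 0.2], 0.48)]
scene dish [([361.8, 195.6, -0.8], 0.81)]
top stand [([481.2, 116.2, -0.6], 0.66)]
top pawl [([465.5, 52.3, 190.2], 0.81)]
top pawl_tail [([478.9, -38.3, 198.6], 0.82)]
top pointer [([439.3, 314.8, 197.7], 0.68), ([483.0, 117.6, 0.7], 0.16)]
top mark [([517.3, -83.0, -1.6], 0.36), ([464.4, 53.4, 191.5], 0.25)]
top plate [([473.1, 253.5, 196.6], 0.79)]
top beaker [([472.2, 248.6, 195.8], 0.79), ([465.3, 56.3, 190.1], 0.4)]
top drum []
top reagent [([477.3, 248.4, 197.4], 0.68), ([517.1, -87.6, -0.5], 0.66)]
top vial [([361.8, 200.2, -0.9], 0.67), ([390.8, 74.2, -1.6], 0.5)]
top dish [([360.9, 199.0, 4.6], 0.92)]
1.2
```

View pics/scene0.png

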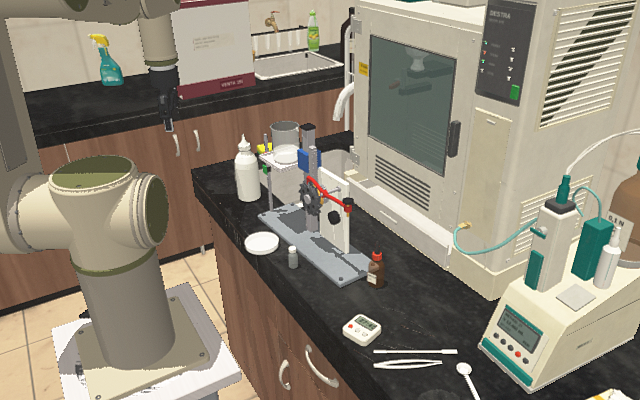

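View pics/top0.png

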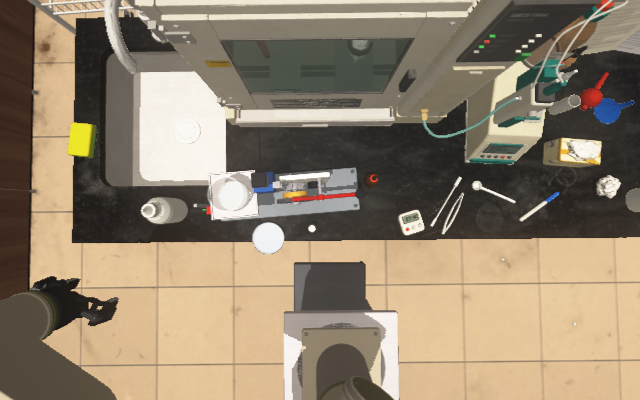

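```bash
cat > h.py <<'E'
from bench import sense, eyes, models
import cv2, numpy as np
def cloud(c):
    p,d=eyes.snapshot(c); k=eyes.get_calibration(c); K,R,t=map(np.array,(k["intrinsics"],k["R"],k["t"]))
    v,u=np.mgrid[:400,:640]; X=np.stack([u,v,np.ones_like(u)],-1)@np.linalg.inv(K).T*d[...,None]
    W=(X-t)@R; W[d==0]=np.nan
    return p,W
E
python3 - <<'E'
from h import *
for c in ("scene","top"):
    p,W=cloud(c); r,g,b=[p[...,i].astype(int) for i in range(3)]
    near=lambda x,y,z0,z1,m:(np.hypot(W[...,0]-x,W[...,1]-y)<m)&(W[...,2]>z0)&(W[...,2]<z1)
    for nm,m in (("head",near(474,-36,185,230,30)&(r<60)&(g<60)&(b<60)),("green",near(440,318,90,215,45)&(g>r+25)&(g>b+25)),("red",near(440,318,90,230,45)&(r>g+60)&(r>b+60)),("tailred",near(474,-36,170,230,30)&(r>g+60))):
        q=W[m]; print(c,nm,len(q),np.round(np.median(q,0),1) if len(q) else"",np.round(q.min(0)) if len(q) else"",np.round(q.max(0)) if len(q) else"")
    x=(225,100,160,130) if c=="scene" else (190,150,200,90)
    k=eyes.get_calibration(c); 
    cv2.imwrite(f"pics/{c}1.png",cv2.resize(p[x[1]:x[1]+x[3],x[0]:x[0]+x[2],::-1],None,fx=4,fy=4,interpolation=cv2.INTER_CUBIC))
E
```

```text
scene head 51 [472.1 -38.7 213.5] [463. -46. 209.] [483. -25. 216.]
scene green 34 [440.9 325.3 150.4] [437. 315. 137.] [448. 336. 161.]
scene red 3 [445.1 316.3 202.8] [435. 312. 200.] [445. 323. 204.]
scene tailred 76 [469.3 -36.8 196.5] [464. -45. 188.] [481.  -6. 201.]
top head 78 [473.8 -35.3 211.2] [463. -46. 207.] [485. -25. 215.]
top green 6 [440.5 332.3 157.8] [439. 330. 155.] [442. 336. 160.]
top red 36 [439.2 310.  201.5] [432. 302. 151.] [448. 330. 205.]
top tailred 30 [472.2 -14.3 194.7] [468. -25. 191.] [475.  -6. 207.]
```

View pics/scene1.png

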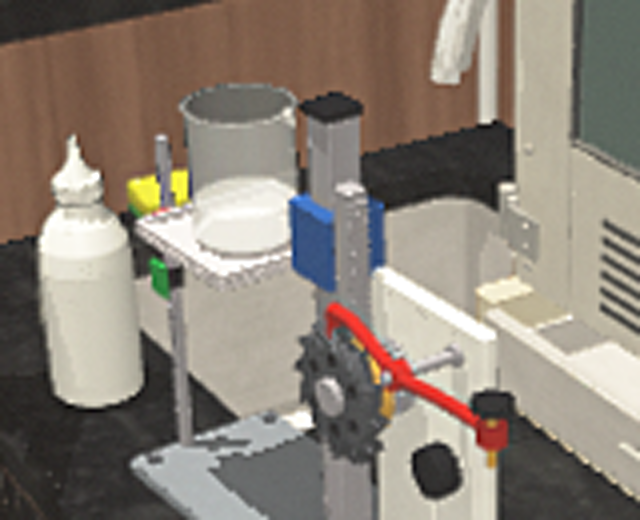

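Call:
apply_moves --pt "0 0 -26 0 0 0.185" --pt "0 0 -26 0 0 0.185" --pt "0 0 -26 0 0 0.185" --pt "0 0 -26 0 0 0.185" --pt "0 0 -26 0 0 0.185" --fingers 0

```text
time: 1.92
tool_pos: [267.3, 537.1, 362.2]
tcp_rot: [180.0, -0.0, 100.2]
ft_force: [-0.5, -0.3, -0.4]
finger_gap: -0.2
grip_force: 0.0
```

Call:
apply_moves --pt "0 0 0 0 0 0.185" --pt "-50 12 0 0 0 0" --pt "-50 12 0 0 0 0" --pt "-50 12 0 0 0 0" --pt "-50 12 0 0 0 0"

```text
time: 2.55
tool_pos: [315.3, 335.6, 361.4]
tcp_rot: [180.0, -0.0, 90.0]
ft_force: [0.9, -0.9, 0.8]
finger_gap: 0.1
grip_force: 0.0
```

Call:
apply_moves --pt "-50 12 0 0 0 0" --pt "-50 12 0 0 0 0" --pt "-50 16 0 0 0 0" --pt "-50 20 0 0 0 0" --pt "-50 24 0 0 0 0"

```text
time: 3.18
tool_pos: [399.1, 85.4, 361.7]
tcp_rot: [179.9, -0.0, 90.0]
ft_force: [0.9, -0.0, -0.0]
finger_gap: -0.0
grip_force: 0.0
```

Call:
apply_moves --pt "-50 24 0 0 0 0" --pt "-50 24 0 0 0 0" --pt "-23 26 0 0 0 0" --pt "0 0 0 0 0 0" --pt "0 0 0 0 0 0"

```text
time: 3.8
tool_pos: [472.5, -35.8, 361.3]
tcp_rot: [-180.0, -0.0, 89.9]
ft_force: [0.5, 0.1, 0.7]
finger_gap: 0.0
grip_force: 0.0
```

Call:
apply_moves --pt "0 0 40 0 0 0" --pt "0 0 40 0 0 0" --pt "0 0 35 0 0 0" --pt "0 0 20 0 0 0" --pt "0 0 0 0 0 0"

```text
time: 4.42
tool_pos: [471.8, -35.3, 225.4]
tcp_rot: [-179.9, -0.0, 90.0]
ft_force: [-0.6, -0.3, 0.5]
finger_gap: 0.3
grip_force: 0.0
```

Call:
apply_moves --pt "0 0 1 0 0 0" --pt "0 0 1 0 0 0" --pt "0 0 1 0 0 0" --pt "0 0 0.5 0 0 0" --pt "0 0 0.5 0 0 0"

```text
time: 5.05
tool_pos: [472.8, -36.1, 222.3]
tcp_rot: [180.0, 0.0, 89.9]
ft_force: [1.0, -0.2, -0.3]
finger_gap: -0.1
grip_force: 0.0
```

Call:
apply_moves --pt "0 0 0.8 0 0 0" --pt "0 0 0.8 0 0 0" --pt "0 0 0.8 0 0 0" --pt "0 0 0.8 0 0 0" --pt "0 0 0.8 0 0 0"

```text
time: 5.68
tool_pos: [472.7, -36.0, 218.2]
tcp_rot: [-180.0, 0.0, 89.9]
ft_force: [-1.0, 0.7, -0.2]
finger_gap: 0.0
grip_force: 0.0
```

Call:
apply_moves --pt "0 0 0.4 0 0 0" --pt "0 0 0.4 0 0 0" --pt "0 0 0.4 0 0 0" --pt "0 0 0.4 0 0 0" --pt "0 0 0.4 0 0 0"

```text
time: 6.3
tool_pos: [472.7, -36.1, 216.3]
tcp_rot: [-180.0, 0.0, 89.9]
ft_force: [-0.5, -0.1, 0.1]
finger_gap: -0.3
grip_force: 0.0
```

Commanded z is 216.3.

Call:
apply_moves --pt "0 0 0.3 0 0 0" --pt "0 0 0.3 0 0 0" --pt "0 0 0.3 0 0 0" --pt "0 0 0.3 0 0 0" --pt "0 0 0.3 0 0 0"

```text
time: 6.92
tool_pos: [472.7, -36.0, 214.8]
tcp_rot: [-180.0, -0.0, 89.9]
ft_force: [0.1, -0.9, -0.1]
finger_gap: -0.3
grip_force: 0.0
```

Call:
apply_moves --pt "0 0 0.3 0 0 0" --pt "0 0 0.3 0 0 0" --pt "0 0 0.3 0 0 0" --pt "0 0 0.3 0 0 0" --pt "0 0 0 0 0 0"

```text
time: 7.55
tool_pos: [472.7, -36.0, 213.6]
tcp_rot: [-180.0, 0.0, 89.9]
ft_force: [0.4, -0.2, 1.1]
finger_gap: -0.1
grip_force: 0.0
```

Call:
apply_moves --pt "0 0 0.3 0 0 0" --pt "0 0 0.3 0 0 0" --pt "0 0 0.3 0 0 0" --pt "0 0 0.3 0 0 0" --pt "0 0 0 0 0 0"

```text
time: 8.18
tool_pos: [472.9, -36.1, 212.7]
tcp_rot: [180.0, 0.0, 89.9]
ft_force: [-1.4, -0.6, 3.9]
finger_gap: 0.1
grip_force: 2.1
```

Call:
apply_moves --pt "0 0 1 0 0 0" --pt "0 0 1 0 0 0" --pt "0 0 1 0 0 0" --pt "0 0 1 0 0 0" --pt "0 0 1 0 0 0"

```text
time: 8.8
tool_pos: [473.1, -37.0, 207.9]
tcp_rot: [179.9, 0.1, 89.9]
ft_force: [-2.1, -4.5, 5.7]
finger_gap: -0.2
grip_force: 3.2
```

Call:
apply_moves --pt "0 0 0.8 0 0 0" --pt "0 0 0.8 0 0 0" --pt "0 0 0.8 0 0 0" --pt "0 0 0.6 0 0 0" --pt "0 0 0 0 0 0"

```text
time: 9.43
tool_pos: [473.2, -37.2, 205.0]
tcp_rot: [179.9, 0.1, 89.9]
ft_force: [-1.2, -5.4, 6.1]
finger_gap: -0.0
grip_force: 3.4
```

```bash
cat > m.py <<'E'
from h import *
t=sense()["time"]
p,W=cloud("scene"); r,g,b=[p[...,i].astype(int) for i in range(3)]
near=(abs(W[...,0]-475)<80)&(abs(W[...,1]-200)<80)&(W[...,2]>60)&(W[...,2]<320)
q=W[near&(b>r+50)&(b>g+30)]
print(t,"blue",len(q),np.round(np.percentile(q[:,2],[2,50,98]),1),"plate",[np.round(models.place_of(n,"scene")[0]["xyz"],1) for n in ("plate",)])
p2,W2=cloud("top"); m=(abs(W2[...,0]-472)<60)&(abs(W2[...,1]-252)<62)&(W2[...,2]>95)&(W2[...,2]<212)
print("top plate z",m.sum(),np.round(np.nanmedian(W2[m][:,2]),1), sense()["ft_force"].round(1))
E
python3 m.py
```

```text
9.425 blue 252 [200.4 226.9 247.1] plate [array([475.3, 255. , 200.1])]
top plate z 974 199.9 [-1.6 -5.5  5.3]
```

Call:
apply_moves --pt "0 0 0.6 0 0 0" --pt "0 0 0.6 0 0 0" --pt "0 0 0.4 0 0 0" --pt "0 0 0.4 0 0 0" --pt "0 0 0 0 0 0"

```text
time: 10.2
tool_pos: [473.3, -37.4, 203.1]
tcp_rot: [179.9, 0.1, 89.9]
ft_force: [-0.9, -7.5, 6.8]
finger_gap: 0.3
grip_force: 3.7
```

```bash
python3 m.py
```

```text
10.2 blue 256 [200.9 227.2 246.8] plate [array([474.3, 248.1, 201. ])]
top plate z 973 199.7 [-1.7 -6.4  6.3]
```

Call:
apply_moves --pt "0 0 0.4 0 0 0" --pt "0 0 0.4 0 0 0" --pt "0 0 0.3 0 0 0" --pt "0 0 0 0 0 0" --pt "0 0 0 0 0 0"

```text
time: 10.98
tool_pos: [473.3, -37.2, 201.9]
tcp_rot: [179.9, 0.1, 89.9]
ft_force: [-1.0, -4.9, 5.0]
finger_gap: -0.3
grip_force: 3.4
```

```bash
python3 m.py
```

```text
10.975 blue 246 [196.4 223.5 242.8] plate [array([474.2, 252. , 197. ])]
top plate z 966 195.1 [-1.  -5.7  6. ]
```

Call:
apply_moves --pt "0 0 0.3 0 0 0" --pt "0 0 0.2 0 0 0" --pt "0 0 0 0 0 0" --pt "0 0 0 0 0 0" --pt "0 0 0 0 0 0"

```text
time: 11.75
tool_pos: [473.4, -37.3, 201.5]
tcp_rot: [179.9, 0.1, 89.9]
ft_force: [-0.1, -5.8, 5.7]
finger_gap: 0.1
grip_force: 3.5
```

Call:
apply_moves --pt "0 0 0 0 0 0" --pt "0 0 0 0 0 0" --pt "0 0 0 0 0 0" --pt "0 0 0 0 0 0" --pt "0 0 0 0 0 0"

```text
time: 12.38
tool_pos: [473.4, -37.3, 201.5]
tcp_rot: [179.9, 0.1, 89.9]
ft_force: [-0.3, -5.8, 7.3]
finger_gap: -0.2
grip_force: 3.5
```

```bash
python3 m.py
```

```text
12.375 blue 223 [186.3 214.6 231.8] plate [array([474.1, 252.2, 186.1])]
top plate z 1452 187.2 [ 0.1 -5.7  5.5]
```

Call:
apply_moves --pt "0 0 0 0 0 0" --pt "0 0 0 0 0 0" --pt "0 0 0 0 0 0" --pt "0 0 0 0 0 0" --pt "0 0 0 0 0 0"

```text
time: 13.15
tool_pos: [473.3, -37.3, 201.5]
tcp_rot: [179.9, 0.1, 89.9]
ft_force: [-0.2, -5.8, 6.0]
finger_gap: 0.0
grip_force: 3.5
```

Call:
apply_moves --pt "0 0 0 0 0 0" --pt "0 0 0 0 0 0" --pt "0 0 0 0 0 0" --pt "0 0 0 0 0 0" --pt "0 0 0 0 0 0"

```text
time: 13.78
tool_pos: [473.3, -37.3, 201.5]
tcp_rot: [179.9, 0.1, 89.9]
ft_force: [-0.6, -5.8, 6.2]
finger_gap: -0.2
grip_force: 3.5
```

Run:
```python
import m
from h import *
p,W=m.p,m.W; x=(255,130,60,90)
r,g,b=[p[...,i].astype(int) for i in range(3)]
q=(np.hypot(W[...,0]-440,W[...,1]-318)<45)
for nm,k in (("g",q&(g>r+25)&(g>b+25)),("r",q&(r>g+50)&(r>b+50))):
    v,u=np.where(k); print(nm,len(v),u.min(),u.max(),v.min(),v.max(),W[k].min(0).round(),W[k].max(0).round())
cv2.imwrite("pics/tab.png",cv2.resize(p[130:210,240:330,::-1],None,fx=7,fy=7,interpolation=cv2.INTER_CUBIC))
```

```text
13.775 blue 197 [175.9 206.4 220.7] plate [array([475.6, 252.3, 173.5])]
top plate z 1513 177.8 [-0.9 -6.2  6.5]
g 11 263 266 170 174 [438. 313. 137.] [442. 337. 146.]
r 6 263 268 160 162 [432. 304. 176.] [451. 322. 182.]
```

View pics/tab.png

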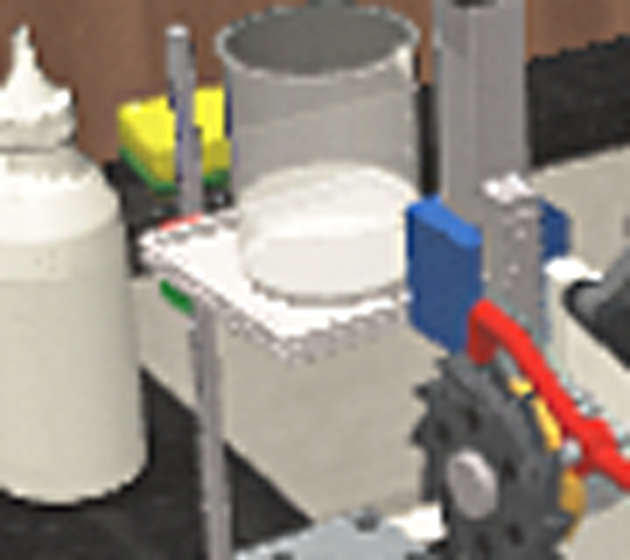

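Call:
apply_moves --pt "0 0 0 0 0 0" --pt "0 0 0 0 0 0" --pt "0 0 0 0 0 0" --pt "0 0 0 0 0 0" --pt "0 0 0 0 0 0"

```text
time: 14.55
tool_pos: [473.3, -37.3, 201.5]
tcp_rot: [179.9, 0.1, 89.9]
ft_force: [-1.0, -6.3, 6.7]
finger_gap: -0.3
grip_force: 3.5
```

Call:
apply_moves --pt "0 0 0 0 0 0" --pt "0 0 0 0 0 0" --pt "0 0 0 0 0 0" --pt "0 0 0 0 0 0" --pt "0 0 0 0 0 0"

```text
time: 15.18
tool_pos: [473.4, -37.3, 201.5]
tcp_rot: [179.9, 0.1, 89.9]
ft_force: [-0.8, -5.1, 6.6]
finger_gap: 0.1
grip_force: 3.5
```

```bash
python3 m.py
```

```text
15.175 blue 163 [164.8 197.8 210.4] plate [array([475.4, 251.1, 159.2])]
top plate z 1545 168.1 [-0.5 -6.3  6.8]
```

Call:
apply_moves --pt "0 0 0 0 0 0" --pt "0 0 0 0 0 0" --pt "0 0 0 0 0 0" --pt "0 0 0 0 0 0" --pt "0 0 -50 0 0 0"

```text
time: 15.95
tool_pos: [470.3, -35.7, 246.8]
tcp_rot: [-179.5, -0.1, 89.9]
ft_force: [1.2, 0.8, -0.7]
finger_gap: -0.2
grip_force: 0.0
```

Call:
apply_moves --pt "0 0 -50 0 0 0" --pt "0 0 -30 0 0 0" --pt "0 0 0 0 0 0" --pt "0 0 0 0 0 0" --pt "0 0 0 0 0 0"

```text
time: 16.58
tool_pos: [472.1, -35.9, 328.8]
tcp_rot: [-179.8, -0.0, 89.9]
ft_force: [-0.7, 0.3, -1.1]
finger_gap: 0.3
grip_force: 0.0
```

Call:
apply_moves --pt "0 0 0 0 0 0" --pt "0 0 0 0 0 0" --pt "0 0 0 0 0 0" --pt "0 0 0 0 0 0" --pt "0 0 0 0 0 0"

```text
time: 17.2
tool_pos: [472.8, -36.0, 330.9]
tcp_rot: [180.0, 0.0, 89.9]
ft_force: [0.7, -0.3, 0.1]
finger_gap: 0.1
grip_force: 0.0
```

```bash
python3 m.py
python3 - <<'E'
import m
from h import *
print(models.place_of("pointer","scene")[:1],models.place_of("mark","scene")[:1],models.place_of("pointer","top")[:1])
cv2.imwrite("pics/tab2.png",cv2.resize(m.p[130:210,240:330,::-1],None,fx=7,fy=7,interpolation=cv2.INTER_CUBIC))
for n,p,W in (("s",m.p,m.W),("t",m.p2,m.W2)):
    r,g,b=[p[...,i].astype(int) for i in range(3)]
    q=(np.hypot(W[...,0]-440,W[...,1]-320)<45)
    for nm,k in (("g",q&(g>r+25)&(g>b+25)),("r",q&(r>g+50)&(r>b+50))):
        if k.any(): print(n,nm,k.sum(),W[k].min(0).round(),np.median(W[k],0).round(),W[k].max(0).round())
E
```

```text
17.2 blue 124 [156.5 189.1 199.3] plate [array([472.3, 251.5, 150.2])]
top plate z 1559 158.1 [ 0.5  0.5 -0.3]
17.35 blue 125 [156.6 189.4 198.7] plate [array([473.2, 252.6, 151.8])]
top plate z 1565 158.3 [-0.7  0.6 -0.4]
[{'xyz': [440.4, 315.9, 153.3], 'confidence': 0.58}] [{'xyz': [439.7, 315.9, 143.3], 'confidence': 0.43}] [{'xyz': [441.0, 316.3, 146.5], 'confidence': 0.57}]
s g 13 [438. 320. 152.] [441. 327. 157.] [448. 336. 162.]
s r 7 [430. 303. 152.] [440. 312. 156.] [448. 321. 159.]
t g 13 [439. 318. 143.] [442. 330. 157.] [442. 336. 159.]
t r 40 [428. 305.  -3.] [439. 310. 152.] [449. 359. 154.]
```

View pics/tab2.png

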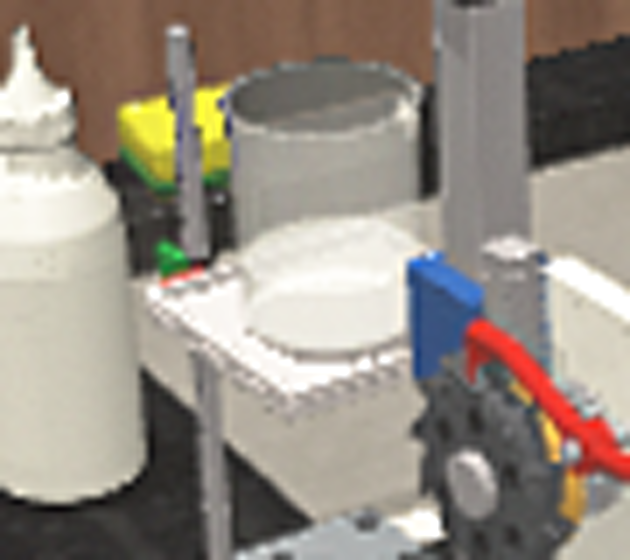

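The red pointer, at crop pixel (185,275), now lies against the green tab. Part of the tab shows above it at (170,258). The pointer is at z ≈ 152 and the tab spans about 137–161. Two readings 0.15 s apart agree, so the plate is still.

```bash
python3 -c "
from bench import job; print(job.hand_in())"
```

```text
the job is handed in; nothing more can be done
None
```

I lowered the beaker four teeth (about 48 mm) and handed the job in: the pawl is caught and the plate hangs still, with the pointer about 4 mm above the green tab's centre by camera (hand-in returned no verdict).

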